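Open the larger electronics box on the laboratory bench

ROBOT

A 6-joint arm with a two-finger parallel gripper is mounted at the origin on the work surface. World frame = base frame: x ahead of the robot, y to its left, z up, the work surface at z = 0. Lengths are in m, angles in rad, forces in N, time in s.
With the tool pointing down it reaches from about 0.3 to 1 m from the base axis. Payload 5.1 kg.
Tool frame: the origin (TCP) lies between the finger pads; the fingertips stand 19 mm ahead of it and the grasp point (between the pads) is the TCP (arm.tip_extent is the distance from the TCP to the fingertips, in m); z points along the fingers, y is the direction in which the jaws open and shut (so a half turn about z gives the same grasp; the last joint's range is limited). The gripper opens to 95 mm and grips with 3 to 60 N. Pads are 20 mm wide; open, the fingers measure 119 mm over their backs; the gripper's body (75 mm by 180 mm) begins 59 mm behind the grasp point.
Start: joints at [-1.39, 0.124, 1.65, -0, 1.367, -0.083], TCP at [0.169, -0.628, 0.234] pointing down, gripper open.
Joint ranges: [-2.61, 2.61], [-1.02, 2.33], [0.03, 2.71], [-1.35, 4.49], [0.32, 2.68], [-2.91, 2.91]. Speed limits (rad/s): [2.57, 2.57, 3.14, 3.14, 3.14, 3.14].

INTERFACE

Orientations are given as a rotation vector (axis times angle).
In Python, from workcell import arm gives the robot as it stands. The module is installed in compiled form; this text tells all that it offers.
- The arm moves only by the tool servo_tool, never from a script. Its argument "targets" is one flat list of numbers, 7 for each row, row after row: the shift along the tool's x, y, z in cm, then the turn, a rotation vector about the tool's x, y, z in rad, then the opening in per cent of the stroke, from 0 (shut) to 100 (fully open). A call has 1 to 10 rows; each row shifts and turns the commanded pose from where the row before left it, along the tool's axes as they then stand; what a row does not reach is not made up. A row lasts 1/8 s, in which the tool goes at most 62.5 mm and 10.7 degrees, less where a joint would pass 70% of its speed; a pose out of reach is approached as far as the arm can. A call is refused whole if a number of a shift passes 6.25 or a number of a turn 0.188, either way. A call with a gripper value outside its range is refused whole. The fingers move at their own pace and stop on an object; "newtons" is the grip in N (left out, the last holds). Time passes only in rows, so rows that do not move let the fingers close. It gives the time, the measured TCP pose, the force and the opening at its end, in the units of the state.
- arm.get_state(): the state, without advancing time (a new reading comes with each control period).
- arm.read_camera(name): name is "side" or "top" or "wrist"; returns (picture, depth): 400x640x3 uint8, blue, green, red; 400x640 float32, m along the optical axis (not along the pixel's ray), 0 where there is no reading.
- arm.get_calibration(name): a dict with "K" (3x3 intrinsics, pixels), "rvec" (rotation vector, rad) and "tvec" (3), from world to camera coordinates, as OpenCV has them; the wrist camera has in their place "tool_from_camera" (4x4, takes a point from camera to tool coordinates, whose origin is the TCP and whose axes are the flange's). Camera axes: x right, y down, z forward; pixel columns grow to the right and rows downward; lengths in m; the calibration is good to about 2 mm. The wrist camera is an equidistant fisheye: a pixel r from the principal point sees the ray r / f radians off the axis. A picture is of the moment at which its call begins: read the wrist's pose just before it. get_calibration takes no time and is no camera call.
- arm.job_done(): hands the job in, once; it reports no verdict.
The state is a dict: "time": time; "joint_positions": joint angles; "dq": joint speeds; "joint_torque": joint torques, N m; "position": TCP position; "tcp_rot": TCP orientation; "ft_force": force on the tool from outside, world axes, zero at the start; "moment": the same for the moment, N m; "opening": finger opening in m.
Only numpy, scipy, OpenCV 4.12 (cv2) and the standard library are available. Lean on these libraries where they do the work, as an engineer would, in place of code of your own. Each camera call takes 0.05 s, during which the arm holds its last target. There are 200 camera calls.

TASK

The larger of the two covered electronics boxes on the bench has to be opened for inspection. Take its loose cover by the handle, lift it straight up off its two pins and set it down in the empty steel tray, lying flat with the handle up; put it down gently, do not drop it. Leave the smaller box closed.

Things in the scene. Friction and masses are not known exactly. Their poses are not given: they have to be found in the camera images.
- large_box_cover_handle (a point): Centre of the larger cover's handle bar. Cover: loose cream plate 108 x 148 x 6 mm (its x, y), 0.15 to 0.3 kg; on it a dark grey bridge handle, bar 14 wide (x), 72 long (y), 14 mm tall, a 10 mm post under each end, 20 mm free under the bar. Point is 33 mm above the plate's underside, 7 mm below the bar's top; z up. Two 12 mm holes at y = +-58 mm fit loosely over the pins.
- large_box: Larger box: mid-grey open-topped housing 104 x 144 mm (its x, y), 70 mm tall, fixed to the bench; origin at centre of underside, z up. Two upright 8 mm steel pins at y = +-58 mm stand 18 mm above its rim, through the cover, which lies loose on the rim: bar centre 103 mm above the bench, pins end 12 mm above the plate.
- tray_in (a point): Centre of the inner floor of the empty, shallow square steel tray, fixed to the bench: 210 x 210 mm outside, 200 x 200 mm inside, rim 28 mm and floor 5 mm above the bench. z up, x and y along its sides. The cover fits in at any turn.
- small_box_cover_handle (a point): Centre of the grip bar of the smaller box's cover, which must stay on. Same make, but the box is only 74 x 100 mm and 45 mm tall, its cover 78 x 104 x 6 mm, the bar 14 mm wide (x), 50 mm long (y); the bar's centre is 78 mm above the bench, its top 85 mm.
There are look-alikes about, which are no part of the job. What is shaped like the part that bears large_box_cover_handle but blue, brown or orange is not meant.

How it is judged:
On the way:
1. the larger cover is held by the fingers, lifted level, clear above the pins of its box (z of large_box_cover_handle in the frame of large_box above 0.125 m and angle between large_box_cover_handle's own z axis and vertical below 0.35 rad and contact force between the fingers and large_box_cover above 0.5 N), for 0.1 s.
At the end, for the whole second after the job is handed in: The larger cover lies flat (within 5 degrees) and still, handle up, on the floor of the tray (its handle within 60 mm of the tray's centre and at the height that lying on the floor gives, within 8 mm), and the smaller cover is still seated on its box (moved under 15 mm) (horizontal distance between large_box_cover_handle and tray_in below 0.06 m and z of large_box_cover_handle in the frame of tray_in between 0.026 and 0.041 m and angle between large_box_cover_handle's own z axis and vertical below 0.09 rad and linear speed of large_box_cover below 0.02 m/s and distance of small_box_cover_handle from where it was at the start of the episode below 0.015 m); the robot touches nothing.
It fails at once if the smaller box's cover is moved by more than 15 mm (distance of small_box_cover_handle from where it was at the start of the episode above 0.015 m).
It fails at once if the larger cover is dropped: falling freely, untouched by the robot, at more than 0.7 m/s (about 25 mm of fall) (linear speed of large_box_cover above 0.7 m/s and contact force between each of the arm, the fingers and large_box_cover below 0.01 N).
It also fails if it takes over 51 s, if anything falls off the work surface, if the arm or the gripper's body presses on something with over 40 N, if the wrist force passes 120 N, or if a joint passes its speed limit or range.

## Working session

There is one attempt and no reset: what is moved stays moved. The work goes in short steps, Python scripts to look and compute and a tool call to move; the robot and the scene stay as the last step left them, time stands still between calls to the robot, and variables do not carry over. Pictures are saved under pics/ and viewed, about 8 in all and at most 12, crops included, and the job is handed in when it is done.

Besides the shell and the picture viewer there is one more tool, called as name(argument=value, ...), one argument or row to a line, values as JSON. servo_tool: Moves the arm, as the interface text tells. Its arguments: {"type":"object","properties":{"targets":{"type":"array"},"newtons":{"type":"number"}},"required":["targets"]}

```bash
mkdir -p pics
cat > h.py <<'E'
import numpy as np, cv2
from workcell import arm
def world(name,D,px):
    c=arm.get_calibration(name);K=np.array(c["K"]);R=cv2.Rodrigues(np.array(c["rvec"],float))[0];t=np.array(c["tvec"]).ravel()
    out=[]
    for u,v in px:
        d=D[v,u]; out.append(R.T@(np.linalg.inv(K)@[u,v,1]*d-t))
    return np.array(out)
def cloud(name,D):
    c=arm.get_calibration(name);K=np.array(c["K"]);R=cv2.Rodrigues(np.array(c["rvec"],float))[0];t=np.array(c["tvec"]).ravel()
    v,u=np.mgrid[:400,:640]; P=np.stack([u,v,np.ones_like(u)],-1)@np.linalg.inv(K).T*D[...,None]
    return (P-t)@R
E
python3 - <<'E'
from h import *
for n in("top","side"):
    I,D=arm.read_camera(n); cv2.imwrite(f"pics/{n}0.png",I); np.savez(f"{n}0.npz",I=I,D=D)
    c=arm.get_calibration(n); print(n,c)
s=arm.get_state(); print(s)
E
```

```text
top {'K': array([[412.92188269,   0.        , 328.28007111],
       [  0.        , 412.92188269, 203.3992057 ],
       [  0.        ,   0.        ,   1.        ]]), 'rvec': array([ 2.13036407, -2.16002362,  0.19226764]), 'tvec': array([-0.08666492,  0.50690109,  1.03776403])}
side {'K': array([[459.22420349,   0.        , 329.1618096 ],
       [  0.        , 459.22420349, 191.2248722 ],
       [  0.        ,   0.        ,   1.        ]]), 'rvec': array([ 0.71415827, -2.44476211,  1.34329997]), 'tvec': array([0.36854228, 0.25205545, 0.90381649])}
{'time': 0.1, 'joint_positions': array([-1.38960392e+00,  1.24444539e-01,  1.65149925e+00, -3.70385628e-05,
        1.36746339e+00, -8.26329820e-02]), 'dq': array([ 0.00043477, -0.00273944, -0.00263865,  0.00134888, -0.0002136 ,
       -0.00085319]), 'joint_torque': array([ 1.50898936e-04, -4.18881118e+01, -3.61097395e+01,  7.77558424e-02,
        4.61809407e-02, -6.04654110e-05]), 'position': array([ 0.16935151, -0.62701125,  0.23252948]), 'tcp_rot': array([-3.11250253e+00, -4.12988679e-01,  1.97191093e-04]), 'ft_force': array([ 0.15218474, -0.03092906,  0.13794847]), 'moment': array([-0.02031532,  0.01095107,  0.06503984]), 'opening': 0.09514694077748}
```

View pics/top0.png

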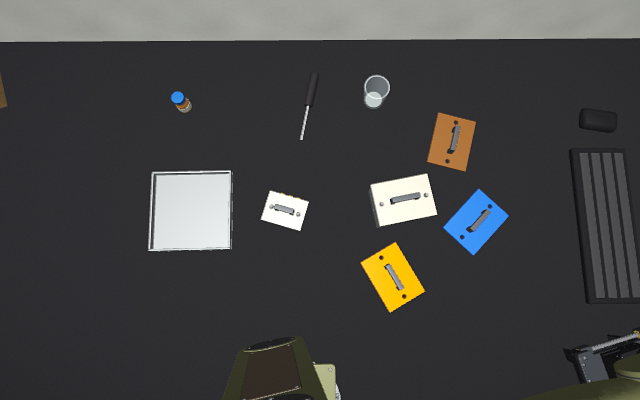

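View pics/side0.png

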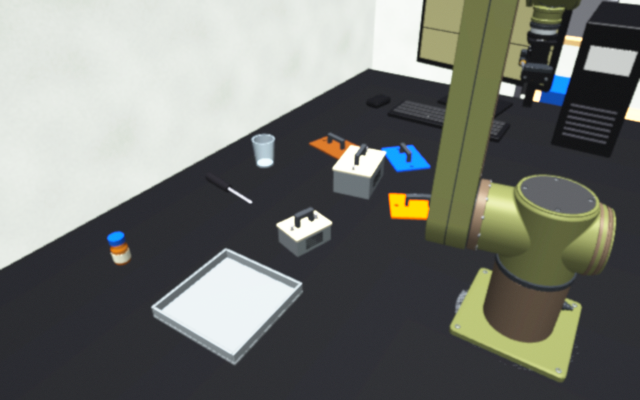

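Top view candidates for the handle: large cream (404,198), small cream (285,210, smaller and must stay), yellow-orange (394,277), brown (453,140) and blue (477,221). I choose the cream one at (404,198) because it is the bigger plate and stands on a tall box. The tray is at (191,211).

```bash
cat > m.py <<'E'
from h import *
z=np.load("top0.npz");I,D=z["I"],z["D"];P=cloud("top",D)
hsv=cv2.cvtColor(I,cv2.COLOR_BGR2HSV)
def rect(m,l):
    xy=(P[m][:,:2]*1000).astype(np.float32); r=cv2.minAreaRect(xy); print(l,len(xy),r,"mean",P[m].mean(0),"medz",np.median(P[m][:,2]),np.percentile(P[m][:,2],95)); 
def win(u0,u1,v0,v1):
    w=np.zeros(D.shape,bool); w[v0:v1,u0:u1]=1; return w
b=win(365,440,165,232)
Z=P[...,2]
rect(b&(Z>.065)&(Z<.085)&(I.min(-1)>170),"plate")
rect(b&(Z>.097),"bar")
s=win(255,315,180,240)
rect(s&(Z>.04)&(Z<.06),"splate"); rect(s&(Z>.07),"sbar")
t=win(140,240,160,260); rect(t&(Z>.018)&(Z<.04),"trayrim"); rect(t&(I.min(-1)>150)&(Z<.015),"floor")
# other obstacles heights
print("bench z",np.median(Z[280:330,100:200]))
cv2.imwrite("pics/crop.png",cv2.resize(I[160:250,250:450],None,fx=4,fy=4,interpolation=cv2.INTER_CUBIC))
s=arm.get_state();R=cv2.Rodrigues(s["tcp_rot"])[0];print(R.round(3))
c=arm.get_calibration("wrist");print(c)
E
python3 m.py
```

```text
plate 2187 ((508.4276123046875, -284.2255859375), (108.31732177734375, 148.147216796875), 10.623396873474121) mean [ 0.50734795 -0.28312974  0.07592156] medz 0.07591712298412386 0.07908533928508525
bar 205 ((438.3263854980469, -186.36260986328125), (41.05716323852539, 306.6439514160156), 35.61347198486328) mean [ 0.48872331 -0.26049054  0.21605638] medz 0.1095927776899503 1.1070347215036624
splate 1072 ((487.8729248046875, 19.327072143554688), (104.50613403320312, 78.26700592041016), 72.87854766845703) mean [0.48671584 0.01875565 0.05052841] medz 0.050536457574769225 0.054008115306334245
sbar 142 ((424.4228820800781, -28.922088623046875), (200.80255126953125, 39.92184066772461), 37.166568756103516) mean [0.46404985 0.00522577 0.23515897] medz 0.0847916211449148 1.1070347215036624
trayrim 792 ((496.1987609863281, 269.7823486328125), (210.36587524414062, 211.6422882080078), 0.5468410849571228) mean [0.49804999 0.27383647 0.02575961] medz 0.02641112875935468 0.029893169147457658
floor 5433 ((495.5599060058594, 281.15960693359375), (202.9533233642578, 213.53570556640625), 0.32579994201660156) mean [0.49579545 0.27407715 0.0043484 ] medz 0.004367144485283843 0.007777761306736908
bench z -0.0005280137739655634
[[ 0.965  0.261 -0.   ]
 [ 0.261 -0.965  0.002]
 [ 0.    -0.002 -1.   ]]
{'K': array([[309.70691629,   0.        , 320.02070141],
       [  0.        , 309.70691629, 202.03319322],
       [  0.        ,   0.        ,   1.        ]]), 'tool_from_camera': array([[-7.89241399e-04, -9.55837013e-01, -2.93896208e-01,
         8.31241505e-02],
       [ 9.99999688e-01, -7.59500691e-04, -2.15321871e-04,
        -5.88625472e-04],
       [-1.74017589e-05, -2.93896286e-01,  9.55837315e-01,
        -1.49913024e-01],
       [ 0.00000000e+00,  0.00000000e+00,  0.00000000e+00,
         1.00000000e+00]])}
```

View pics/crop.png

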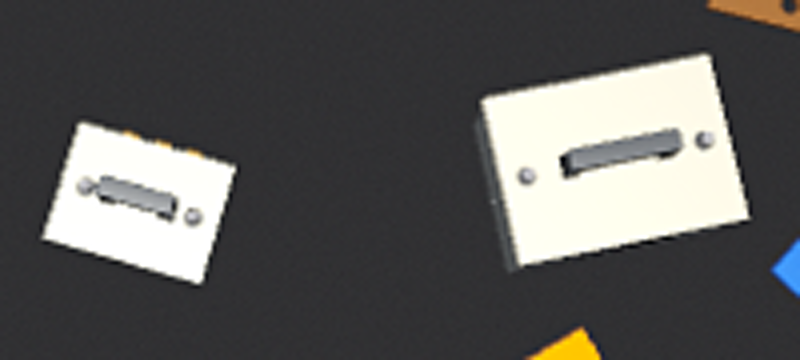

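The crop shows the large cream cover with both pins and a centred handle at crop (622,152), clear of everything around it. The small cover is at crop (138,197). First I move above the large handle, then turn.

servo_tool(
  targets=[4.17,-2.43,0,0,0,0,100,4.17,-2.43,0,0,0,0,100,4.17,-2.43,0,0,0,0,100,4.17,-2.43,0,0,0,0,100,4.17,-2.43,0,0,0,0,100,4.17,-2.43,0,0,0,0,100,4.17,-2.43,0,0,0,0,100,4.17,-2.43,0,0,0,0,100,4.17,-2.43,0,0,0,0,100,4.17,-2.43,0,0,0,0,100],
)

```text
time: 1.35
position: [0.5094, -0.2827, 0.2332]
tcp_rot: [-3.114, -0.413, 0.001]
ft_force: [-0.1, 0.4, 0.5]
opening: 0.0951
```

servo_tool(
  targets=[0,0,0,0,0,-0.149,100,0,0,0,0,0,-0.149,100,0,0,0,0,0,-0.149,100,0,0,0,0,0,-0.149,100,0,0,0,0,0,-0.149,100,0,0,0,0,0,-0.149,100,0,0,0,0,0,-0.149,100,0,0,0,0,0,-0.149,100,0,0,0,0,0,-0.149,100,0,0,0,0,0,-0.149,100],
)

```text
time: 2.6
position: [0.5084, -0.284, 0.233]
tcp_rot: [-2.002, -2.419, 0.0]
ft_force: [-0.5, -0.4, 0.1]
opening: 0.095
```

servo_tool(
  targets=[0,0,0,0,0,0,100,0,0,0,0,0,0,100],
)

```text
time: 2.85
position: [0.5085, -0.2841, 0.2333]
tcp_rot: [-2.011, -2.413, 0.0]
ft_force: [-1.3, -0.6, -0.3]
opening: 0.0953
```

```bash
cat >> h.py <<'E'
def wcloud():
    s=arm.get_state(); I,D=arm.read_camera("wrist"); c=arm.get_calibration("wrist");K=np.array(c["K"])
    v,u=np.mgrid[:400,:640]; a=(u-K[0,2])/K[0,0]; b=(v-K[1,2])/K[1,1]; r=np.hypot(a,b)+1e-9; k=np.tan(np.minimum(r,1.5))/r
    P=np.stack([a*k*D,b*k*D,D,np.ones_like(D)],-1)@np.array(c["tool_from_camera"]).T
    return s,I,D,P[...,:3]@cv2.Rodrigues(s["tcp_rot"])[0].T+s["position"]
E
python3 - <<'E'
from h import *
s,I,D,P=wcloud(); cv2.imwrite("pics/w1.png",I)
R=cv2.Rodrigues(s["tcp_rot"])[0]; print("tool y angle",np.degrees(np.arctan2(R[1,1],R[0,1])),"x",np.degrees(np.arctan2(R[1,0],R[0,0])),s["joint_positions"].round(2))
near=(D>0)&(np.hypot(P[...,0]-.508,P[...,1]+.284)<.11)
Z=P[...,2]
for l,m in(("plate",near&(Z>.068)&(Z<.084)&(I.min(-1)>150)),("bar",near&(Z>.102)&(Z<.118))):
    print(l,m.sum(),cv2.minAreaRect((P[m][:,:2]*1000).astype(np.float32)),np.median(P[m],0))
E
```

```text
tool y angle 10.366304739952879 x 100.36629555652407 [-0.6  -0.02  1.8  -0.    1.36 -0.78]
plate 12789 ((511.0716247558594, -282.088134765625), (108.780517578125, 148.75704956054688), 10.6100435256958) [ 0.50835448 -0.27397414  0.07484175]
bar 1050 ((510.64013671875, -281.5719299316406), (12.791722297668457, 71.78997802734375), 10.842720985412598) [ 0.51044095 -0.27922233  0.10869823]
```

View pics/w1.png

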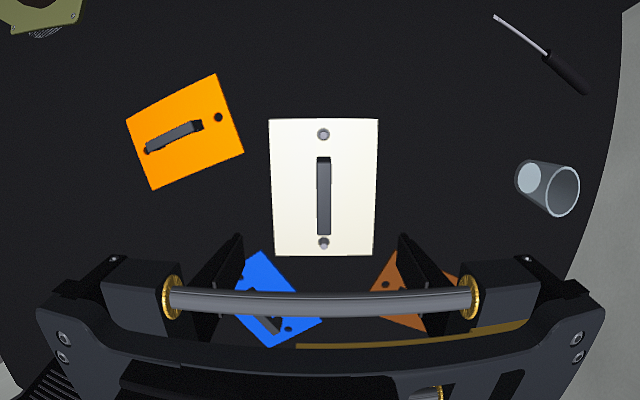

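The wrist view shows the cream cover with its bar vertical at (323,196), centred between the fingers. It agrees with the top camera to about 2 mm. I descend with a small correction.

servo_tool(
  targets=[0.11,0.2,1.8,0,0,0,100,0,0,1.8,0,0,0,100,0,0,1.8,0,0,0,100,0,0,1.8,0,0,0,100,0,0,1.8,0,0,0,100,0,0,1.5,0,0,0,100,0,0,1.2,0,0,0,100,0,0,0.8,0,0,0,100,0,0,0.4,0,0,0,100,0,0,0,0,0,0,100],
)

```text
time: 4.15
position: [0.5105, -0.2828, 0.1048]
tcp_rot: [2.009, 2.415, 0.0]
ft_force: [-0.0, -0.0, 0.1]
opening: 0.0949
```

servo_tool(
  targets=[0,0,0,0,0,0,0,0,0,0,0,0,0,0,0,0,0,0,0,0,0,0,0,0,0,0,0,0,0,0,0,0,0,0,0,0,0,0,0,0,0,0,0,0,0,0,0,0,0,0,0,0,0,0,0,0],
  newtons=25,
)

```text
time: 5.15
position: [0.5104, -0.2827, 0.1047]
tcp_rot: [2.009, 2.415, 0.0]
ft_force: [-0.3, 0.7, 0.5]
opening: 0.0204
```

servo_tool(
  targets=[0,0,0,0,0,0,0,0,0,0,0,0,0,0,0,0,0,0,0,0,0],
)

```text
time: 5.52
position: [0.5105, -0.2827, 0.1047]
tcp_rot: [2.009, 2.415, 0.0]
ft_force: [0.6, 0.0, -0.0]
opening: 0.0137
```

Gripped at 13.7 mm. I lift slowly past the pins first, then higher.

servo_tool(
  targets=[0,0,-0.3,0,0,0,0,0,0,-0.5,0,0,0,0,0,0,-0.6,0,0,0,0,0,0,-0.8,0,0,0,0,0,0,-1.0,0,0,0,0,0,0,-1.0,0,0,0,0,0,0,-1.0,0,0,0,0,0,0,-1.0,0,0,0,0,0,0,-1.0,0,0,0,0,0,0,0,0,0,0,0],
)

```text
time: 6.78
position: [0.511, -0.2831, 0.178]
tcp_rot: [2.008, 2.413, 0.0]
ft_force: [0.1, 0.0, -1.7]
opening: 0.0135
```

servo_tool(
  targets=[0,0,-0.8,0,0,0,0,0,0,-1.0,0,0,0,0,0,0,-0.8,0,0,0,0,0,0,-0.4,0,0,0,0,0,0,0,0,0,0,0],
)

```text
time: 7.4
position: [0.5106, -0.2829, 0.2072]
tcp_rot: [2.009, 2.415, 0.0]
ft_force: [0.3, 0.1, -2.3]
opening: 0.0141
```

Run:
```python
from h import *
s,I,D,P=wcloud(); p=s["position"]; print(p,s["opening"],s["ft_force"],s["joint_positions"].round(2))
J,_=arm.read_camera("side"); cv2.imwrite("pics/lift.png",np.vstack([I[80:300,100:500],J[60:280,150:550]]))
m=(D>0)&(I.min(-1)>150)&(np.hypot(P[...,0]-p[0],P[...,1]-p[1])<.1)&(abs(P[...,2]-p[2]+.028)<.025)
Q=P[m]; A=np.c_[Q[:,:2]-p[:2],np.ones(len(Q))]; print("plane slope,z",np.linalg.lstsq(A,Q[:,2],rcond=None)[0],cv2.minAreaRect((Q[:,:2]*1000).astype(np.float32)))
t=np.array([.496,.274])-p[:2]; R=cv2.Rodrigues(s["tcp_rot"])[0]; print("tool delta cm",R.T@np.r_[t,0]*100)
```

```text
[ 0.51062499 -0.28285029  0.20716752] 0.01408119398595102 [ 0.28414525  0.06276406 -2.34777727] [-0.6  -0.    1.83  0.    1.32 -0.78]
plane slope,z [ 1.51502615e-04 -1.72940646e-03  1.77380936e-01] ((510.3971252441406, -282.57720947265625), (108.5174789428711, 149.43434143066406), 10.420221328735352)
tool delta cm [ 5.50209575e+01  8.69798808e+00 -2.53835147e-02]
```

View pics/lift.png

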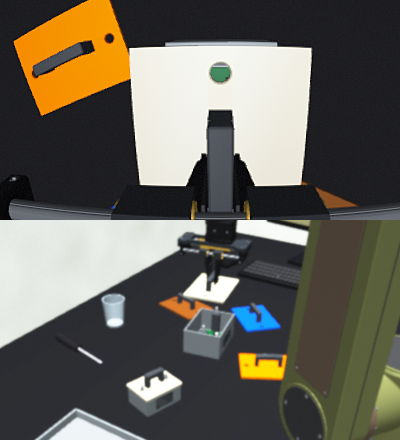

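The box is open with the cover held level (slope under 0.1°), clear of the pins. I carry it over to the tray.

servo_tool(
  targets=[1,0.16,0,0,0,0,0,2,0.32,0,0,0,0,0,3,0.47,0,0,0,0,0,3,0.47,0,0,0,0,0,3,0.47,0,0,0,0,0,3,0.47,0,0,0,0,0,3,0.47,0,0,0,0,0,3,0.47,0,0,0,0,0,3,0.47,0,0,0,0,0,3,0.47,0,0,0,0,0],
)

```text
time: 8.75
position: [0.5022, -0.0073, 0.2065]
tcp_rot: [-2.008, -2.416, -0.0]
ft_force: [-0.4, -0.9, -1.9]
opening: 0.0139
```

servo_tool(
  targets=[3,0.47,0,0,0,0,0,3,0.47,0,0,0,0,0,3,0.47,0,0,0,0,0,3,0.47,0,0,0,0,0,3,0.47,0,0,0,0,0,3,0.47,0,0,0,0,0,3,0.47,0,0,0,0,0,3,0.47,0,0,0,0,0,2.5,0.4,0,0,0,0,0,1.5,0.24,0,0,0,0,0],
)

```text
time: 10.0
position: [0.4941, 0.2755, 0.2065]
tcp_rot: [-2.007, -2.417, 0.0]
ft_force: [-0.6, -0.2, -3.1]
opening: 0.014
```

servo_tool(
  targets=[0,0,0,0,0,0,0,0,0,0,0,0,0,0],
)

```text
time: 10.25
position: [0.4951, 0.2733, 0.2066]
tcp_rot: [2.009, 2.415, -0.001]
ft_force: [0.1, 0.1, -2.4]
opening: 0.014
```

Run:
```python
from h import *
s,I,D,P=wcloud(); p=s["position"]; print(p,s["opening"],s["ft_force"])
J,E=arm.read_camera("top"); cv2.imwrite("pics/over.png",J)
m=(D>0)&(P[...,2]>.018)&(P[...,2]<.034)&(np.hypot(P[...,0]-.496,P[...,1]-.274)<.18)
print(m.sum(),cv2.minAreaRect((P[m][:,:2]*1000).astype(np.float32)))
m=(D>0)&(I.min(-1)>150)&(np.hypot(P[...,0]-p[0],P[...,1]-p[1])<.1)&(abs(P[...,2]-p[2]+.028)<.025)
Q=P[m]; A=np.c_[Q[:,:2]-p[:2],np.ones(len(Q))]; print("plane",np.linalg.lstsq(A,Q[:,2],rcond=None)[0])
```

```text
[0.49509108 0.27332441 0.20655129] 0.013999796963153054 [ 0.11297763  0.06288847 -2.3788129 ]
2253 ((498.7591552734375, 273.36053466796875), (210.67530822753906, 210.09629821777344), 0.3717649579048157)
plane [-0.00094114 -0.00258601  0.1767833 ]
```

View pics/over.png

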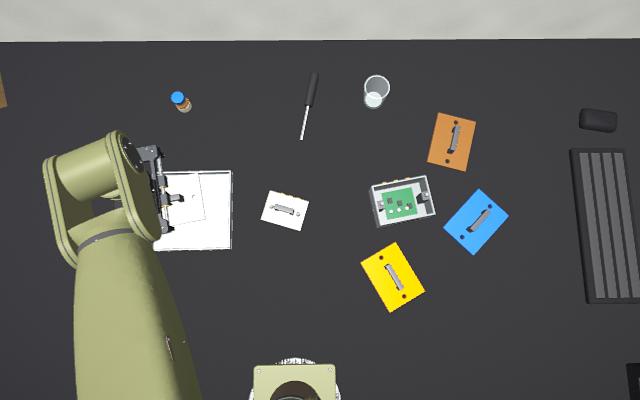

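The cover hangs over the tray within 4 mm of its centre. Contact is expected at TCP z about 0.040. I lower it to just above that, then creep.

servo_tool(
  targets=[0,0,1.0,0,0,0,0,0,0,1.8,0,0,0,0,0,0,2.0,0,0,0,0,0,0,2.0,0,0,0,0,0,0,2.0,0,0,0,0,0,0,2.0,0,0,0,0,0,0,2.0,0,0,0,0,0,0,1.5,0,0,0,0,0,0,0.8,0,0,0,0,0,0,0.3,0,0,0,0],
)

```text
time: 11.6
position: [0.4953, 0.2738, 0.0523]
tcp_rot: [-2.009, -2.415, 0.0]
ft_force: [0.2, -0.1, -1.5]
opening: 0.0139
```

servo_tool(
  targets=[0,0,0.1,0,0,0,0,0,0,0.1,0,0,0,0,0,0,0.1,0,0,0,0,0,0,0.1,0,0,0,0,0,0,0.1,0,0,0,0,0,0,0.1,0,0,0,0,0,0,0.1,0,0,0,0,0,0,0.1,0,0,0,0,0,0,0,0,0,0,0],
)

```text
time: 12.72
position: [0.4952, 0.2738, 0.0445]
tcp_rot: [-2.009, -2.415, 0.0]
ft_force: [0.9, -0.3, -2.0]
opening: 0.0135
```

servo_tool(
  targets=[0,0,0.1,0,0,0,0,0,0,0.1,0,0,0,0,0,0,0.1,0,0,0,0,0,0,0,0,0,0,0],
)

```text
time: 13.22
position: [0.4952, 0.2737, 0.0415]
tcp_rot: [-2.009, -2.415, 0.0]
ft_force: [-0.4, 0.9, -2.5]
opening: 0.0137
```

servo_tool(
  targets=[0,0,0.1,0,0,0,0,0,0,0,0,0,0,0],
)

```text
time: 13.48
position: [0.4953, 0.2738, 0.0406]
tcp_rot: [-2.009, -2.415, 0.0]
ft_force: [1.1, -0.8, -1.8]
opening: 0.0139
```

servo_tool(
  targets=[0,0,0.1,0,0,0,0,0,0,0,0,0,0,0],
)

```text
time: 13.72
position: [0.4953, 0.2738, 0.0397]
tcp_rot: [2.009, 2.415, 0.0]
ft_force: [-0.4, -0.2, -1.3]
opening: 0.0137
```

servo_tool(
  targets=[0,0,0.05,0,0,0,0,0,0,0,0,0,0,0],
)

```text
time: 13.98
position: [0.4953, 0.2738, 0.0396]
tcp_rot: [-2.009, -2.415, 0.0]
ft_force: [-3.0, -1.6, 2.9]
opening: 0.0135
```

Contact: the force reads +2.9 N and z has stalled at 0.0396. I release slightly and evenly, then open and rise.

servo_tool(
  targets=[0,0,0,0,0,0,30,0,0,0,0,0,0,30,0,0,0,0,0,0,60,0,0,0,0,0,0,60,0,0,0,0,0,0,60,0,0,0,0,0,0,60],
)

```text
time: 14.72
position: [0.4953, 0.2738, 0.0391]
tcp_rot: [-2.009, -2.415, -0.0]
ft_force: [-0.1, 0.9, -0.4]
opening: 0.0564
```

servo_tool(
  targets=[0,0,-0.5,0,0,0,60,0,0,-1,0,0,0,60,0,0,-2,0,0,0,60,0,0,-2,0,0,0,60,0,0,-2,0,0,0,60,0,0,-2,0,0,0,60,0,0,-2,0,0,0,60,0,0,-2,0,0,0,60,0,0,-1,0,0,0,60,0,0,0,0,0,0,60],
)

```text
time: 15.98
position: [0.4958, 0.274, 0.1851]
tcp_rot: [2.009, 2.415, 0.002]
ft_force: [0.1, -0.1, -0.7]
opening: 0.0567
```

Run:
```python
from h import *
s,I,D,P=wcloud(); p=s["position"]; print(s["time"],p,s["opening"],s["ft_force"])
J,E=arm.read_camera("side"); cv2.imwrite("pics/end.png",np.vstack([I[:,:],J[150:,:]])[:600])
Z=P[...,2]; n=(D>0)&(np.hypot(P[...,0]-.496,P[...,1]-.274)<.1)
b=n&(Z>.036)&(Z<.055)&(I.max(-1)<150); print("bar",b.sum(),cv2.minAreaRect((P[b][:,:2]*1000).astype(np.float32)),np.median(P[b],0))
m=n&(Z>.0085)&(Z<.02)&(I.min(-1)>150)
Q=P[m]; A=np.c_[Q[:,:2]-[.496,.274],np.ones(len(Q))]; print("plane",np.linalg.lstsq(A,Q[:,2],rcond=None)[0])
J,E=arm.read_camera("top"); Q=cloud("top",E); w=np.zeros(E.shape,bool); w[180:240,255:315]=1
w&=(Q[...,2]>.04)&(Q[...,2]<.06); print("small",cv2.minAreaRect((Q[w][:,:2]*1000).astype(np.float32)))
```

```text
15.975 [0.49575258 0.27397937 0.1851355 ] 0.056715080187970085 [ 0.10803167 -0.07577019 -0.69168766]
bar 981 ((495.0242614746094, 274.9607238769531), (13.179430961608887, 71.38135528564453), 10.148968696594238) [0.49457648 0.27634868 0.04378117]
plane [-0.00095183  0.00026749  0.00990116]
small ((487.8652648925781, 19.19345474243164), (104.46178436279297, 78.3138198852539), 72.83196258544922)
```

View pics/end.png

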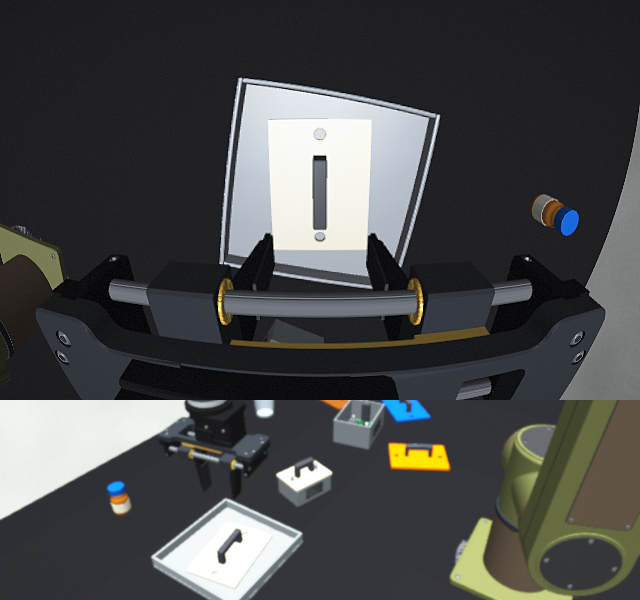

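The cover lies flat in the tray with its handle up (wrist view (320,195)). The gripper is clear and the small cover is still on its box.

```bash
python3 -c "
from workcell import arm
print(arm.job_done())"
```

```text
the job is handed in; nothing more can be done
None
```

I opened the larger box: I lifted its cream cover by the handle straight up off the pins, carried it level over the small box and set it down in the tray. I crept down until it touched the floor (about 3 N) before releasing it. The job was handed in at about 16 s of the 51 s.

My last checks found nothing wrong:
- **Cover in the tray:** the handle is at (0.495, 0.275), within about 4 mm of the tray centre. The plate slopes under 0.1°. The bar top is 44 mm above the bench; flat on the floor it should be 45 mm.
- **Smaller cover:** it moved less than 0.2 mm between the first and last top-camera measurements.
- **Gripper:** it stood open about 145 mm above the cover, touching nothing.

The top and wrist cameras differed by 2–3 mm on the positions of the large cover and the tray, about what the calibration allows. The hand-in reports no verdict, so I have no confirmation beyond these measurements.

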